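# Take the round roll off the warming plate with tongs

## Task

Switch the warming plate off by sliding its selector all the way to the end of its slot on the robot's left (+y). Then pick up the kitchen tongs, close their tips on the small round roll on the plate and lift it about 10 cm clear of the plate, never touching the roll with the gripper and leaving the other bakes and the things on the worktop where they are. Finish while holding: the gripper still squeezing the tongs and the roll held still in the air between their tips.

Things in the scene. Friction and masses are not known exactly. Their poses are not given: they have to be found in the camera images.
- plate: Fixed warming plate, steel, dark flat top. Origin under it on the worktop; x points away from the operator, y to the left. Raised top: z = 50 mm, x -65 to +105, y -210 to +210 mm. In front a low ledge, top at z = 22 mm, x -125 to -65 mm, carries the selector. Thin handles stick out 25 mm at the left and right ends.
- tongs: Kitchen tongs, steel with black handle grips, 251 mm long, lying on their side (z 0 to 26 mm), so they open sideways. Origin 13 mm under tongs_grip; x along them to the tips, y across. Pivot (head radius 13 mm) at x = -115 mm, ends of the tips at x = +123 mm. 0.14 kg, balanced within 25 mm of the origin. A spring opens them: a partly closed gripper carries them, an opened one drops them.
- tongs_grip (a point): Midway between the open tongs' two grips, 13 mm above their underside; axes as tongs. Grips: flat strips x = -36 to +36 mm, 7 mm thick, outer faces 63 mm apart here when open, each flared 0.045 rad (66 mm at their front ends), parallel at 53 mm: carried so, they sit flush in the pads. Squeeze them across y; the spring resists with 9 N (open) to 10 N. On the roll they are 42 mm apart.
- tongs_cups (a point): Centre between the open tips, 100 mm ahead of tongs_grip, same axes. Each tip is a shallow upright V 46 mm long, 26 mm high, 4 mm thick that nests round the roll. Free gap: 84 mm open (101 mm outside); it shrinks 1.9 mm per mm that the grips close. Fixed to the right-hand arm; in a gripper that squeezes the grips squarely the tips' centre stays midway between the pads, 100 mm ahead.
- tongs_arm (a joint): Closing angle of the tongs in rad: 0 open (sprung), about 0.18 when the tips hold the roll, 0.29 the closing stop.
- selector_grip (a point): Centre of the selector's black grip: an upright block 22 mm (plate x) by 14 mm (plate y) by 22 mm high on the ledge, its top 45 mm above the worktop, 32 mm in front of the raised top's edge (centre to edge). It slides along the plate's y.
- selector (a joint): Selector travel in m, growing towards the plate's +y (left): 0 right-hand end, 0.06 left-hand end stop (off). It starts between 0 and 0.02, slides with about 2 N of friction and stays where it is left.
- roll: The small round bread roll as a whole; origin at the centre of its underside.
- roll_centre (a point): Point on the round roll's axis, 19 mm above its underside. The roll stands on the plate: 52 mm across, 39 mm high, domed, sides upright from 7 to 23 mm up, about 50 g. It is one of three bakes in a row about 125 mm apart along the plate's y, in any order.
- finger_roll: Bystander on the plate: long finger roll 100 by 36 by 28 mm high, long way along x; origin at the centre of its underside.
- scone: Bystander on the plate: flat round scone 60 mm across, 22 mm high; origin at the centre of its underside.
- mug: Bystander: mug 80 mm across with a handle, 90 mm high; origin under its centre.
- mill: Bystander: wooden pepper mill 54 mm across, 158 mm high; origin under its centre.
- spoon: Bystander: spoon with a wooden handle, 160 mm long lying on the worktop, x along it.
- jam: Bystander: jam jar 68 mm across, 100 mm high; origin under its centre.
- bowl: Bystander: small bowl 90 mm across, 45 mm high; origin under its centre.
Not all that is in view belongs to the job. Of the things that look like the roll, the middle-sized one is meant.

How it is judged (in metres and radians):
On the way, in this order (a step that is already met when the one before it is completed fails the run):
1. the selector is slid to its left-hand end stop (within 5 mm) before the tongs are picked up (value of joint selector above 0.055 m), for 0.2 s.
2. the tongs are carried by the gripper, clear of the worktop (contact force between the fingers and tongs above 1 N and height (world z) of tongs_grip above 0.035 m), for 0.2 s.
At the end, for the whole second after the job is handed in: Selector within 5 mm of its left end stop; fingers squeeze the tongs (>1 N), whose tips clamp the roll (>0.5 N, within 30 mm lengthwise, 25 mm in height of the tips' centre); roll centre >129 mm above the worktop, under 0.03 m/s; only the tongs touch the roll; tongs off the plate, over 90 mm up (value of joint selector above 0.055 m and height (world z) of roll_centre above 0.129 m and contact force between roll and tongs above 0.5 N and contact force between the fingers and tongs above 1 N and contact force between roll and the arm below 0.1 N and contact force between roll and the fingers below 0.1 N and contact force between each of roll, tongs and plate below 0.05 N and height (world z) of tongs_grip above 0.09 m and x of roll_centre in the frame of tongs_cups between -0.03 and 0.03 m and z of roll_centre in the frame of tongs_cups between -0.025 and 0.025 m and value of joint tongs_arm between 0.13 and 0.23 rad and linear speed of roll below 0.03 m/s); the arm keeps its last pose, push and grip.
It fails at once if the gripper or the arm touches the roll (contact force between any of the fingers, the arm and roll above 0.5 N).
It fails at once if another bake or a thing on the worktop is moved by more than 25 mm (distance of any of finger_roll, scone, mug, mill, spoon, jam, bowl from where it was at the start of the episode above 0.025 m).
It also fails if it takes over 54 s, if anything falls off the work surface, if the arm or the gripper's body presses on something with over 40 N, if the wrist force passes 120 N, or if a joint passes its speed limit or range.

## Robot

A 6-joint arm with a two-finger parallel gripper is mounted at the origin on the work surface. World frame = base frame: x ahead of the robot, y to its left, z up, the work surface at z = 0. Lengths are in m, angles in degrees, forces in N, time in s.
With the tool pointing down it reaches from about 0.4 to 0.825 m from the base axis. Payload 7 kg.
Tool frame: the origin (TCP) lies at the very end of the fingers, on their centre line; the grasp point (between the pads) lies 19 mm behind it; z points along the fingers, y is the line along which they close (so a half turn about z gives the same grasp; the last joint's range is limited). The gripper opens to 88 mm and grips with 3 to 60 N. Pads are 19 mm wide; open, the fingers measure 130 mm over their backs; the gripper's body (78 mm by 193 mm) begins 47 mm behind the grasp point.
Start: joints at [-47.321, 20.546, 0.682, 0, -70.136, -16.507], TCP at [0.298, -0.606, 0.227] pointing down, gripper open.
Joint ranges: [-176.03, 176.03], [-82.01, 121.73], [-58.28, 71.71], [-173.87, 95.51], [-174.79, -0.11], [-173.66, 173.66]. Speed limits (degrees/s): [136.94, 136.94, 172.46, 180, 180, 180].

## Interface

Orientations are given as [roll, pitch, yaw] about the fixed x, y, z axes, in that order (R = Rz(yaw) Ry(pitch) Rx(roll)).
In Python, from plant import get_state, capture, close_job, regions_of gives the robot as it stands.
- The arm moves only by the tool jog_arm, never from a script. Its argument "moves" is a list of rows, each a list of 3 entries, a list of its own where there are three numbers: the shift along the tool's x, y, z in cm, then the turn about the tool's z in degrees, then the finger opening in cm, from 0 to 8.76. A call has 1 to 12 rows; each row shifts and turns the commanded pose from where the row before left it, along the tool's axes as they then stand; what a row does not reach is not made up. A row lasts 1/8 s, in which the tool goes at most 62.5 mm and 10.7 degrees, less where a joint would pass 70% of its speed; a pose out of reach is approached as far as the arm can. A call is refused whole if a number of a shift passes 6.25 or a number of a turn 10.7, either way. A call with a gripper value outside its range is refused whole. The fingers move at their own pace and stop on an object; "newtons" is the grip in N (left out, the last holds). Time passes only in rows, so rows that do not move let the fingers close. It gives the time, the measured TCP pose, the force, the opening and the grip force at its end, in the units of the state.
- get_state(): the state, without advancing time (a new reading comes with each control period).
- capture(name): name is "scene" or "side" or "wrist"; returns a dict with "pixels" (400x640x3 uint8, blue, green, red), "mtx" (3x3 intrinsics, pixels), "k1" (the pictures are not rectified: a ray, as slopes to the right and down, at radius r is drawn at 1 + k1 r^2 times it, then the intrinsics apply), "world_from_camera" (4x4, takes a point from camera to world coordinates); the wrist camera has in their place "hand_eye" (4x4, takes a point from camera to tool coordinates, whose origin is the TCP and whose axes are the flange's). Camera axes: x right, y down, z forward; pixel columns grow to the right and rows downward; lengths in m; the calibration is good to about 2 mm. A picture is of the moment at which its call begins: read the wrist's pose just before it. There is no depth.
- close_job(): hands the job in; it is judged then, once.
Trained networks look in a picture, given as the dict that the camera call returned (one of the last four; its "shot" number tells which), for a name from the list of things; names that differ only in an ending like _2 or _b are one class to them, and where a whole thing is asked for, a point or a joint stands for the part that bears it (a point fixed in the world has none). Each returns a list of dicts, best first, with "confidence" (0 to 1); they miss things now and then, are a little off and sometimes report something else, mostly with a low value. They report only what shows in the picture. A call takes as long as a camera call. They do not tell look-alikes from the thing itself.
- regions_of(picture, thing): "pixels" (400x640 bool, what is visible of it) and "pixel" ([column, row] in pixels, amid what is visible of it).
The state is a dict: "time_s": time; "joints": joint angles; "qd": joint speeds; "joint_torque": joint torques, N m; "tcp_pos": TCP position; "eef_rot": TCP orientation; "contact_force": force on the tool from outside, world axes, zero at the start; "moment": the same for the moment, N m; "gripper_width": finger opening in m; "gripper_force": force on a finger pad.
Only numpy, scipy, OpenCV 4.12 (cv2) and the standard library are available. Lean on these libraries where they do the work, as an engineer would, in place of code of your own. Each camera call takes 0.05 s, during which the arm holds its last target. There are 200 camera calls.

## Working session

There is one attempt and no reset: what is moved stays moved. The work goes in short steps, Python scripts to look and compute and a tool call to move; the robot and the scene stay as the last step left them, time stands still between calls to the robot, and variables do not carry over. Pictures are saved under pics/ and viewed, at most 11 in all, crops included, and the job is handed in when it is done.

Besides the shell and the picture viewer there is one more tool, called after ">>>" as name([rows], argument=value, ...), one row to a line, values as JSON. jog_arm: Moves the arm, as the interface text tells. Its arguments: {"type":"object","properties":{"moves":{"type":"array"},"newtons":{"type":"number"}},"required":["moves"]}

```bash
mkdir -p pics
cat > h.py <<'E'
import numpy as np, cv2, pickle
from plant import get_state, capture, close_job, regions_of
from scipy.spatial.transform import Rotation as R
def tcpT(s):
    T=np.eye(4);T[:3,:3]=R.from_euler('xyz',s['eef_rot'],degrees=True).as_matrix();T[:3,3]=s['tcp_pos'];return T
def shot(n):
    s=get_state();p=capture(n)
    p['T']=np.array(p['world_from_camera']) if 'world_from_camera' in p else tcpT(s)@np.array(p['hand_eye'])
    return p
def w(p,uv,z):
    """pixels (N,2) -> world points on plane z"""
    K=np.array(p['mtx']);uv=np.atleast_2d(np.asarray(uv,float))
    d=np.c_[(uv[:,0]-K[0,2])/K[0,0],(uv[:,1]-K[1,2])/K[1,1]]
    u=d.copy()
    for _ in range(20): u=d/(1+p['k1']*(u**2).sum(1))[:,None]
    r=np.c_[u,np.ones(len(u))]@p['T'][:3,:3].T;c=p['T'][:3,3]
    return c+r*((z-c[2])/r[:,2])[:,None]
def proj(p,X):
    X=np.atleast_2d(X);T=np.linalg.inv(p['T']);c=X@T[:3,:3].T+T[:3,3];a=c[:,:2]/c[:,2:]
    a=a*(1+p['k1']*(a**2).sum(1))[:,None];K=np.array(p['mtx'])
    return np.c_[a[:,0]*K[0,0]+K[0,2],a[:,1]*K[1,1]+K[1,2]]
E
python3 - <<'E'
from h import *
print(get_state())
for n in ('scene','side'):
    p=shot(n);cv2.imwrite(f'pics/{n}1.png',p['pixels']);print(n,p['T'].round(3).tolist(),p['k1'],p['shot'])
    for t,z in (('plate',.05),('tongs',.02),('tongs_grip',.02),('tongs_cups',.02),('selector_grip',.034),('roll',.07),('finger_roll',.064),('scone',.061),('mug',.05),('mill',.08),('jam',.05),('bowl',.03),('spoon',.01)):
        for r in regions_of(p,t)[:4]:
            print(t,round(r['confidence'],2),np.round(r['pixel']),r['pixels'].sum(),w(p,r['pixel'],z)[0].round(3))
E
```

```text
{'time_s': 0.0, 'joints': array([-4.73204817e+01,  2.05909708e+01,  6.33693723e-01, -2.18847615e-02,
       -7.01350029e+01, -1.65063135e+01]), 'qd': array([-0.07642672,  0.09821998, -0.09660981,  0.06527667,  0.00074208,
       -0.06467048]), 'joint_torque': array([-1.84200426e-04, -5.82722247e+01,  2.93054473e+01,  6.99724987e+00,
        6.84153638e-03, -1.90401124e-04]), 'tcp_pos': array([ 0.29749602, -0.6053582 ,  0.22562176]), 'eef_rot': array([ 1.79905677e+02, -6.49624545e-03, -1.53834243e+02]), 'contact_force': array([ 0.94435245, -0.36051518, -0.4137826 ]), 'moment': array([ 0.01155368,  0.01436932, -0.01455734]), 'gripper_force': 0.0, 'gripper_width': 0.08767285978190015}
scene [[-0.609, 0.671, -0.423, 1.101], [0.793, 0.512, -0.33, 0.511], [-0.005, -0.536, -0.844, 1.251], [0.0, 0.0, 0.0, 1.0]] 0.03439688836432181 1
plate 0.94 [305. 236.] 9699 [0.627 0.089 0.05 ]
tongs 0.87 [252. 134.] 801 [ 0.419 -0.307  0.02 ]
tongs_grip 0.87 [249. 132.] 742 [ 0.419 -0.323  0.02 ]
tongs_cups 0.76 [249. 138.] 802 [ 0.438 -0.305  0.02 ]
selector_grip 0.73 [174. 183.] 677 [ 0.724 -0.358  0.03
[... 1426 characters left out ...]
0.726 0.399 0.07 ]
finger_roll 0.83 [277. 201.] 530 [0.629 0.069 0.064]
finger_roll 0.51 [286. 236.] 382 [0.59  0.18  0.064]
scone 0.63 [356. 136.] 1033 [ 0.43  -0.225  0.061]
scone 0.58 [285. 169.] 317 [ 0.626 -0.054  0.061]
mug 0.68 [383. 347.] 2174 [0.366 0.419 0.05 ]
mug 0.38 [356. 138.] 915 [ 0.431 -0.231  0.05 ]
mill 0.74 [258. 356.] 1230 [0.601 0.467 0.08 ]
mill 0.53 [283. 230.] 11177 [0.597 0.174 0.08 ]
mill 0.2 [382. 347.] 2213 [0.372 0.429 0.08 ]
jam 0.68 [270. 109.] 605 [ 0.726 -0.356  0.05 ]
jam 0.66 [281. 227.] 11019 [0.608 0.143 0.05 ]
bowl 0.56 [386. 224.] 820 [0.346 0.091 0.03 ]
spoon 0.75 [385. 171.] 388 [ 0.337 -0.13   0.01 ]
spoon 0.2 [350. 140.] 492 [ 0.445 -0.267  0.01 ]
```

View pics/scene1.png

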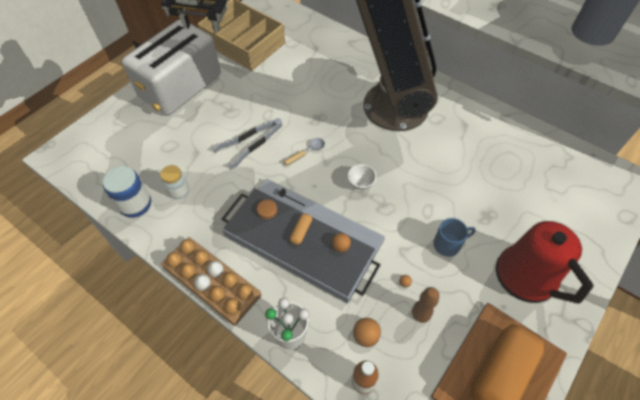

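View pics/side1.png

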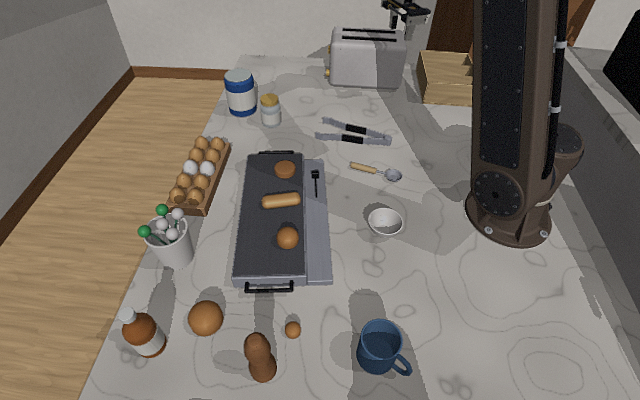

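The scene view shows the tongs at (250,140), selector near (282,193), and the bakes on the plate: scone (267,209), finger roll (300,228), round roll (342,242). The two other orange balls, at (366,332) and (405,281), are off the plate and are decoys. The side view agrees: roll at (288,237), selector at (315,177), tongs with the pivot at (388,138) and tips at (318,136) and (322,121).

```bash
cat >> h.py <<'E'
def go(x,y,z,yaw=None,s=None):
    """tool turn first (deg about tool z), then shift in cm in turned tool axes"""
    s=s or get_state();p=s['tcp_pos'];y0=s['eef_rot'][2];yaw=y0 if yaw is None else yaw
    t=(-(yaw-y0)+90)%180-90
    yw=np.radians(y0-t);d=np.array([x,y,z])-p
    c,sn=np.cos(yw),np.sin(yw)
    print('at',p.round(4),'yaw',round(y0,2),'j6',s['joints'][5].round(1),'turn',round(t,2),'shift cm',np.round(100*np.array([c*d[0]+sn*d[1],sn*d[0]-c*d[1],-d[2]]),2))
E
python3 - <<'E'
from h import *
for n in ('side','scene'):
    p=shot(n)
    r=regions_of(p,'plate')[0];c=max(cv2.findContours(r['pixels'].astype(np.uint8),0,1)[0],key=cv2.contourArea)[:,0]
    for z in (.05,):
        q=w(p,c,z)[:,:2].astype(np.float32);print(n,'plate',cv2.minAreaRect(q))
    e=cv2.approxPolyDP(c,6,True)[:,0];print(np.c_[e,w(p,e,.05)[:,:2].round(3)].tolist())
    r=regions_of(p,'tongs')
    if r:
        c=np.argwhere(r[0]['pixels'])[:,::-1];q=w(p,c,.015)[:,:2]
        print('tongs',cv2.minAreaRect(q.astype(np.float32)),q.mean(0))
    if n=='side': print(w(p,[[388,138],[318,136],[322,121]],.02).round(3).tolist(), 'sel',w(p,[315,172],.045).round(3))
    else: print('sel',w(p,[282,191],.045))
go(0.43,-0.2,0.40)
E
```

```text
side plate ((0.6119462251663208, 0.08714200556278229), (0.2245146632194519, 0.46719056367874146), 7.749435901641846)
[[320.0, 160.0, 0.533, -0.114], [282.0, 151.0, 0.65, -0.143], [248.0, 155.0, 0.748, -0.115], [234.0, 286.0, 0.686, 0.314], [290.0, 292.0, 0.563, 0.316], [332.0, 282.0, 0.474, 0.284]]
tongs ((0.43561941385269165, -0.3132379353046417), (0.1287142038345337, 0.25138160586357117), 86.82437133789062) [ 0.43600869 -0.2967658 ]
[[0.322, -0.278, 0.02], [0.551, -0.264, 0.02], [0.545, -0.348, 0.02]] sel [[ 0.543 -0.067  0.045]]
scene plate ((0.6294694542884827, 0.07779450714588165), (0.2318231612443924, 0.47185659408569336), 7.2989373207092285)
[[222.0, 218.0, 0.729, -0.143], [225.0, 236.0, 0.766, -0.095], [345.0, 302.0, 0.717, 0.293], [364.0, 293.0, 0.666, 0.319], [379.0, 266.0, 0.576, 0.307], [373.0, 257.0, 0.564, 0.279], [381.0, 234.0, 0.49, 0.257], [267.0, 178.0, 0.54, -0.132], [241.0, 193.0, 0.63, -0.158]]
tongs ((0.4333741068840027, -0.3116631805896759), (0.10956984013319016, 0.2560791075229645), 86.57721710205078) [ 0.43304586 -0.29772075]
sel [[ 0.54678912 -0.06663007  0.045     ]]
at [ 0.2977 -0.6058  0.2266] yaw -153.83 j6 -16.5 turn 0.0 shift cm [-29.77  30.58 -17.34]
```

>>> jog_arm([
  [[-3.7,3.8,-2.2],0,8.7],
  [[-3.7,3.8,-2.2],0,8.7],
  [[-3.7,3.8,-2.2],0,8.7],
  [[-3.7,3.8,-2.2],0,8.7],
  [[-3.7,3.8,-2.2],0,8.7],
  [[-3.7,3.8,-2.2],0,8.7],
  [[-3.7,3.8,-2.2],0,8.7],
  [[-3.7,3.8,-2.2],0,8.7],
  [[0,0,0],9.5,8.7],
  [[0,0,0],9.5,8.7],
  [[0,0,0],0,8.7],
  [[0,0,0],0,8.7],
])

```text
time_s: 3.2
tcp_pos: [0.4292, -0.2025, 0.4026]
eef_rot: [-180.0, 0.0, -172.6]
contact_force: [0.2, -0.4, -0.5]
gripper_width: 0.0872
gripper_force: 0.0
```

Run:
```python
from h import *
go(0.43,-0.2,0.40)
p=shot('wrist');cv2.imwrite('pics/w1.png',p['pixels'])
print(p['T'].round(3))
for t,z in (('tongs',.015),('tongs_grip',.013),('selector_grip',.04),('roll',.07),('scone',.061),('finger_roll',.064),('plate',.05),('jam',.05),('spoon',.01)):
    for r in regions_of(p,t)[:3]:
        q=w(p,np.argwhere(r['pixels'])[:,::-1],z)[:,:2].astype(np.float32)
        print(t,round(r['confidence'],2),np.round(r['pixel']),w(p,r['pixel'],z)[0].round(3),[np.round(v,3) for v in cv2.minAreaRect(q)])
```

```text
at [ 0.4292 -0.2025  0.4026] yaw -172.64 j6 -81.2 turn 0.0 shift cm [-0.12  0.24  0.26]
[[-0.127  0.962  0.242  0.364]
 [ 0.992  0.123  0.032 -0.21 ]
 [ 0.001  0.244 -0.97   0.56 ]
 [ 0.     0.     0.     1.   ]]
tongs 0.65 [284. 152.] [ 0.415 -0.273  0.015] [array([ 0.442, -0.285]), array([0.099, 0.254]), np.float64(70.507)]
tongs_grip 0.7 [283. 155.] [ 0.422 -0.274  0.013] [array([ 0.434, -0.298]), array([0.102, 0.251]), np.float64(78.13)]
selector_grip 0.46 [377. 229.] [ 0.54  -0.072  0.04 ] [array([ 0.543, -0.07 ]), array([0.028, 0.016]), np.float64(10.074)]
roll 0.6 [379. 226.] [ 0.524 -0.077  0.07 ] [array([ 0.533, -0.078]), array([0.026, 0.015]), np.float64(10.476)]
scone 0.68 [382. 278.] [ 0.633 -0.05   0.061] [array([ 0.635, -0.053]), array([0.049, 0.06 ]), np.float64(11.178)]
plate 0.82 [377. 234.] [ 0.546 -0.073  0.05 ] [array([ 0.583, -0.04 ]), array([0.171, 0.266]), np.float64(6.217)]
jam 0.72 [239. 289.] [ 0.702 -0.333  0.05 ] [array([ 0.698, -0.33 ]), array([0.041, 0.067]), np.float64(69.565)]
spoon 0.63 [370. 118.] [ 0.332 -0.117  0.01 ] [array([ 0.365, -0.127]), array([0.049, 0.16 ]), np.float64(71.307)]
```

View pics/w1.png

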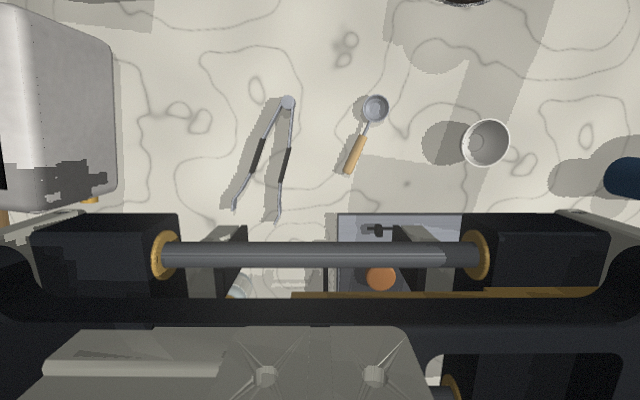

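The wrist view shows the tongs' pivot at (288,102), tip ends at (236,208) and (277,220), the selector at (377,229), and the ledge edge running parallel to the image rows. That puts the plate yaw at about 7.4°. Next I'll move beside the selector with the fingers closed.

>>> jog_arm([
  [[-2.13,1.2,5],0,0],
  [[-2.13,1.2,5],0,0],
  [[-2.13,1.2,5],0,0],
  [[-2.13,1.2,5],0,0],
  [[-2.13,1.2,5],0,0],
  [[-2.13,1.2,4],0,0],
  [[0,0,0],0,0],
  [[0,0,0],0,0],
  [[0,0,0],0,0],
])

```text
time_s: 4.82
tcp_pos: [0.5477, -0.1153, 0.1143]
eef_rot: [-180.0, 0.2, -172.8]
contact_force: [-0.5, 0.5, -0.3]
gripper_width: 0.003
gripper_force: 0.0
```

Run:
```python
from h import *
p=shot('wrist');cv2.imwrite('pics/w2.png',p['pixels'])
r=regions_of(p,'selector_grip')
print([(round(a['confidence'],2),w(p,a['pixel'],.036)[0].round(4)) for a in r])
p=shot('side')
print([(round(a['confidence'],2),w(p,a['pixel'],.036)[0].round(4)) for a in regions_of(p,'selector_grip')])
go(.547,-.115,.032)
```

```text
[(0.54, array([ 0.5382, -0.0693,  0.036 ]))]
[(0.38, array([ 0.5405, -0.0739,  0.036 ]))]
at [ 0.5473 -0.1152  0.1137] yaw -172.85 j6 -91.0 turn 0.0 shift cm [0.03 0.03 8.17]
```

View pics/w2.png

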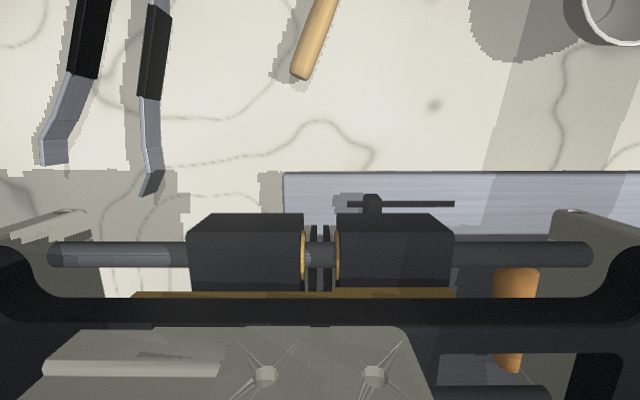

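The wrist view shows the selector grip at (372,203) with its slot running left (+y) to (455,204). The closed fingers are clear, on its right. I'll descend and push.

>>> jog_arm([
  [[0,0,4],0,0],
  [[0,0,4.1],0,0],
  [[0,0,0],0,0],
  [[0,1,0],0,0],
  [[0,1,0],0,0],
  [[0,1,0],0,0],
  [[0,1,0],0,0],
  [[0,1,0],0,0],
])

```text
time_s: 6.02
tcp_pos: [0.5411, -0.0646, 0.032]
eef_rot: [-180.0, 0.1, -172.8]
contact_force: [0.7, -2.6, 0.6]
gripper_width: 0.0002
gripper_force: 1.1
```

Run:
```python
from h import *
go(.547,-.115,.032)
for n in ('side','wrist'):
    p=shot(n)
    print(n,[(round(a['confidence'],2),w(p,a['pixel'],.036)[0].round(4)) for a in regions_of(p,'selector_grip')])
print(get_state()['contact_force'])
```

```text
at [ 0.5411 -0.0646  0.032 ] yaw -172.81 j6 -96.6 turn 0.0 shift cm [ 0.05 -5.07  0.  ]
side [(0.49, array([ 0.3755, -0.2467,  0.036 ]))]
wrist [(0.5, array([ 0.5045, -0.2396,  0.036 ]))]
[0.4146639  0.0503518  0.31943944]
```

>>> jog_arm([
  [[0,0.8,0],0,0],
  [[0,0.8,0],0,0],
  [[0,0.8,0],0,0],
  [[0,0.4,0],0,0],
  [[0,0.2,0],0,0],
])

```text
time_s: 6.85
tcp_pos: [0.5367, -0.0354, 0.0314]
eef_rot: [-180.0, -0.0, -172.8]
contact_force: [-0.2, -1.6, -0.3]
gripper_width: 0.0005
gripper_force: 1.0
```

>>> jog_arm([
  [[0,0.4,0],0,0],
  [[0,0.4,0],0,0],
  [[0,0.3,0],0,0],
])

```text
time_s: 7.22
tcp_pos: [0.536, -0.0324, 0.0318]
eef_rot: [-179.5, -0.2, -172.8]
contact_force: [19.4, -68.5, -11.0]
gripper_width: 0.0005
gripper_force: 35.3
```

>>> jog_arm([
  [[0,-1,0],0,0],
  [[0,-2,0],0,0],
  [[0,0,-6],0,0],
  [[0,0,-6],0,4],
  [[0,0,-6],0,8.7],
  [[0,0,-6],0,8.7],
  [[0,0,-6],0,8.7],
  [[0,-4,-3],0,8.7],
  [[0,-5,0],0,8.7],
  [[0,0,0],0,8.7],
])

```text
time_s: 8.48
tcp_pos: [0.551, -0.1458, 0.3617]
eef_rot: [180.0, 0.1, -173.0]
contact_force: [-0.3, 1.1, -0.7]
gripper_width: 0.065
gripper_force: 0.0
```

Run:
```python
from h import *
s=get_state()
P=[]
for n in ('wrist','side'):
    p=shot(n)
    if n=='wrist': cv2.imwrite('pics/w3.png',p['pixels'])
    else: cv2.imwrite('pics/s3.png',cv2.resize(p['pixels'][90:300,200:440],None,fx=2.5,fy=2.5))
    print(n,[(round(a['confidence'],2),w(p,a['pixel'],.036)[0].round(4)) for a in regions_of(p,'selector_grip')])
    print(n,'roll',[(round(a['confidence'],2),w(p,a['pixel'],.07)[0].round(4)) for a in regions_of(p,'roll')])
go(.4,-.29,.3,-3.3)
print(s['contact_force'])
```

```text
wrist []
wrist roll [(0.78, array([0.574 , 0.1787, 0.07  ])), (0.76, array([0.5411, 0.324 , 0.07  ]))]
side [(0.46, array([ 0.537 , -0.0149,  0.036 ]))]
side roll [(0.76, array([0.7282, 0.3967, 0.07  ])), (0.65, array([0.5849, 0.1878, 0.07  ])), (0.5, array([0.5436, 0.4063, 0.07  ]))]
at [ 0.5507 -0.1429  0.3616] yaw -172.76 j6 -87.9 turn 10.54 shift cm [ 14.2  -15.55   6.16]
[-0.30349966  1.14907959 -0.65296209]
```

View pics/s3.png

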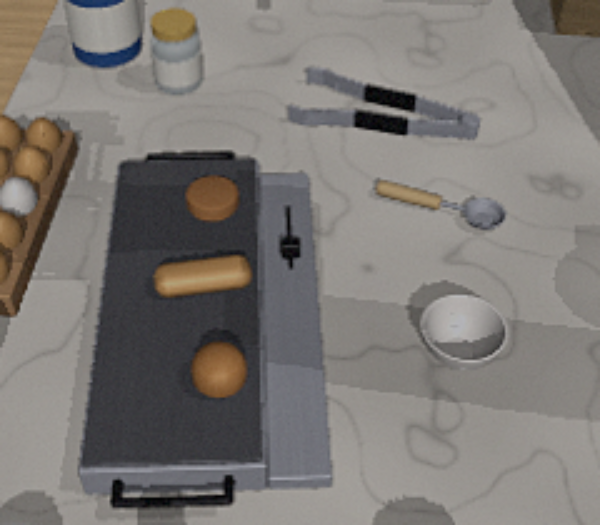

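View pics/w3.png

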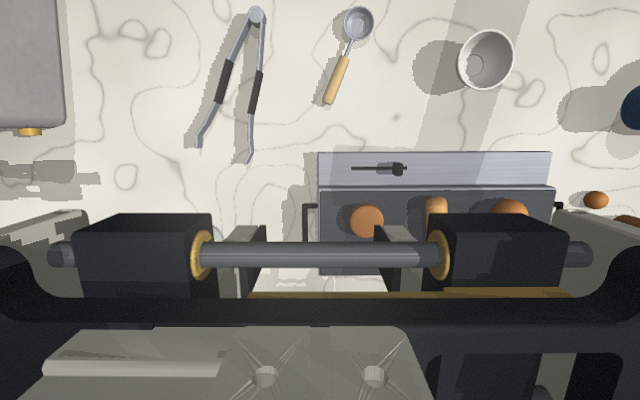

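The side crop shows the selector at the left end of its slot, at (290,247) in the crop, with the bakes untouched. The wrist view agrees (selector at 398,169). The tongs' pivot is at (256,16) and the tip ends are near (198,142) and (249,158), so I'll measure the tongs from this view.

```bash
cat > t.py <<'E'
from h import *
from scipy.optimize import least_squares
def tongs(p,box):
    x0,y0,x1,y1=box
    g=cv2.cvtColor(p['pixels'],cv2.COLOR_BGR2GRAY)[y0:y1,x0:x1]
    n,l,st,c=cv2.connectedComponentsWithStats((g<60).astype(np.uint8))
    o=sorted(range(1,n),key=lambda i:-st[i,4])[:3]
    for i in o: print('blob',c[i]+[x0,y0],st[i])
    i,j=sorted(o[:2],key=lambda i:c[i][0])
    A=[];
    for k in (i,j):
        px=np.argwhere(l==k)[:,::-1]+[x0,y0];q=w(p,px,.02)[:,:2]
        m=q.mean(0);d=np.linalg.svd(q-m,full_matrices=False)[2][0];d*=np.sign(d[0])
        A.append((m,d));print('strip',m.round(4),np.degrees(np.arctan2(d[1],d[0])).round(2),'len',np.ptp((q-m)@d).round(3))
    print('mid',((A[0][0]+A[1][0])/2).round(4),'gap',np.linalg.norm(A[0][0]-A[1][0]).round(4),'yaw perp',np.degrees(np.arctan2(*((A[0][0]-A[1][0])*[-1,1])[::1])).round(2))
E
python3 - <<'E'
from t import *
p=shot('wrist');tongs(p,(180,30,290,130))
print(w(p,[[256,16]],.026).round(4),w(p,[[198,142],[249,158]],.02).round(4).tolist())
for r in regions_of(p,'tongs')[:2]:
    q=w(p,np.argwhere(r['pixels'])[:,::-1],.015)[:,:2].astype(np.float32);print(cv2.minAreaRect(q))
go(.43,-.3,.3,-7)
E
```

```text
blob [230.5  64.5] [50 33  2  4  4]
blob [229.   70.5] [49 40  1  2  2]
blob [227.   77.5] [47 47  1  2  2]
strip [ 0.4109 -0.311 ] 2.82 len 0.002
strip [ 0.4013 -0.309 ] -20.69 len 0.005
mid [ 0.4061 -0.31  ] gap 0.0097 yaw perp -101.92
[[ 0.3268 -0.2708  0.026 ]] [[0.5343, -0.3596, 0.02], [0.5512, -0.2686, 0.02]]
((0.4317670464515686, -0.30088943243026733), (0.1068248599767685, 0.24982649087905884), 80.16061401367188)
at [ 0.5508 -0.143   0.3617] yaw -172.76 j6 -87.9 turn 14.24 shift cm [ 10.07 -17.05   6.17]
```

```bash
sed -i 's/g<60/g<105/' t.py
python3 - <<'E'
from t import *
p=shot('wrist');tongs(p,(190,40,280,125))
cv2.imwrite('pics/w4.png',cv2.resize(p['pixels'][0:180,150:330],None,fx=3.3,fy=3.3,interpolation=cv2.INTER_CUBIC))
E
```

```text
blob [222.00765306  81.15816327] [ 23  19  19  45 392]
blob [253.67088608  91.94620253] [ 56  30  16  45 316]
strip [ 0.4291 -0.322 ] -14.06 len 0.071
strip [ 0.4395 -0.2681] -8.55 len 0.072
mid [ 0.4343 -0.2951] gap 0.0549 yaw perp 169.0
```

View pics/w4.png

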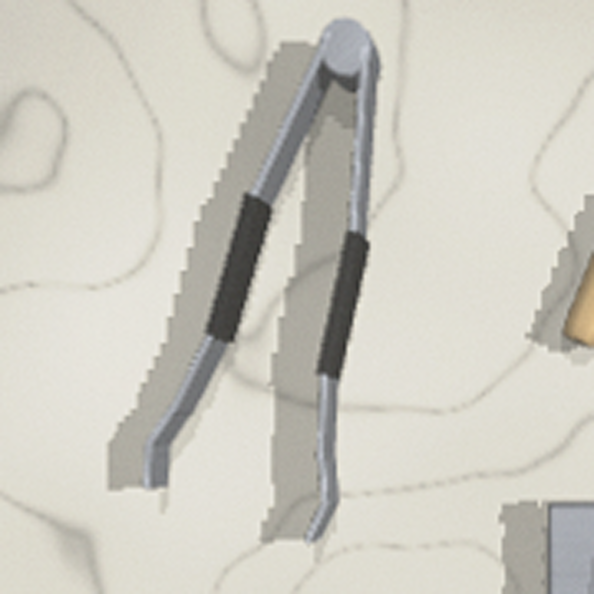

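The crop clearly shows both grip strips. Their spacing (55 mm centre to centre), length (71 mm) and midpoint-to-pivot distance (about 110–115 mm) match the given sizes. The tongs are at (0.434, -0.295), yaw about -11.1°.

>>> jog_arm([
  [[0,0,0],9.2,8.7],
  [[0,0,0],9.1,8.7],
  [[0,0,0],0,8.7],
])

```text
time_s: 9.3
tcp_pos: [0.5507, -0.1434, 0.3616]
eef_rot: [180.0, 0.0, 169.0]
contact_force: [0.3, 0.2, -0.4]
gripper_width: 0.0869
gripper_force: 0.0
```

Run:
```python
from h import *
go(.434,-.295,.005)
```

```text
at [ 0.5507 -0.1434  0.3616] yaw 168.96 j6 -106.1 turn 0.0 shift cm [  8.56 -17.11  35.66]
```

>>> jog_arm([
  [[2.14,-4.28,5],0,8.7],
  [[2.14,-4.28,5],0,8.7],
  [[2.14,-4.28,5],0,8.7],
  [[2.14,-4.28,5],0,8.7],
  [[0,0,5],0,8.7],
  [[0,0,4],0,8.7],
  [[0,0,0],0,8.7],
  [[0,0,0],0,8.7],
])

```text
time_s: 10.3
tcp_pos: [0.4462, -0.2808, 0.0924]
eef_rot: [-180.0, 0.1, 169.0]
contact_force: [1.2, -0.5, 0.7]
gripper_width: 0.0868
gripper_force: 0.0
```

Run:
```python
from h import *
go(.434,-.295,.005)
p=shot('side');cv2.imwrite('pics/s5.png',cv2.resize(p['pixels'][70:200,280:430],None,fx=4,fy=4))
```

```text
at [ 0.4462 -0.2808  0.0924] yaw 169.02 j6 -90.2 turn 0.0 shift cm [ 0.92 -1.62  8.74]
```

View pics/s5.png

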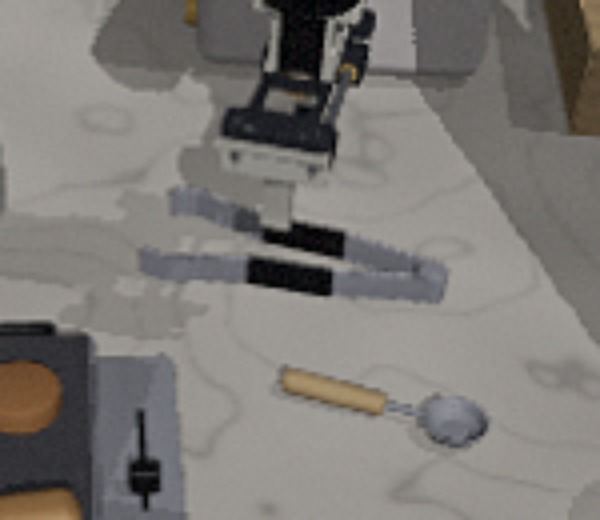

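The crop shows the gripper above the tongs' grips, slightly to the near side, because the rows were speed-limited. I'll correct that first and then descend.

>>> jog_arm([
  [[0.5,-0.8,0],0,8.7],
  [[0.4,-0.8,0],0,8.7],
  [[0,0,3],0,8.7],
  [[0,0,3],0,8.7],
  [[0,0,2],0,8.7],
  [[0,0,0.6],0,8.7],
  [[0,0,0],0,8.7],
])

```text
time_s: 11.22
tcp_pos: [0.4331, -0.2948, 0.0053]
eef_rot: [-180.0, 0.0, 168.9]
contact_force: [0.8, 0.4, -0.2]
gripper_width: 0.087
gripper_force: 0.0
```

>>> jog_arm([
  [[0,0,0],0,7],
  [[0,0,0],0,6],
  [[0,0,0],0,5.3],
  [[0,0,0],0,5.3],
  [[0,0,0],0,5.3],
  [[0,0,0],0,5.3],
], newtons=30)

```text
time_s: 11.98
tcp_pos: [0.4338, -0.2948, 0.0056]
eef_rot: [-180.0, 0.1, 168.9]
contact_force: [0.3, -1.6, 5.7]
gripper_width: 0.053
gripper_force: 11.0
```

>>> jog_arm([
  [[0,0,-1],0,5.3],
  [[0,0,-2],0,5.3],
  [[0,0,-3],0,5.3],
  [[0,0,-4],0,5.3],
  [[0,0,-5],0,5.3],
  [[0,0,-5],0,5.3],
  [[0,0,0],-6,5.3],
  [[0,0,0],-6.5,5.3],
  [[0,0,0],-6,5.3],
  [[0,0,0],0,5.3],
])

```text
time_s: 13.22
tcp_pos: [0.4326, -0.2942, 0.205]
eef_rot: [180.0, -0.0, -172.7]
contact_force: [-0.3, 0.3, -1.5]
gripper_width: 0.0531
gripper_force: 9.2
```

Run:
```python
from h import *
for n in ('scene','side'):
    p=shot(n)
    for a in regions_of(p,'roll'):
        if 100<a['pixels'].sum()<600:
            y,x=np.where(a['pixels']);print(n,a['pixel'],x.min(),x.max(),y.min(),y.max(),w(p,a['pixel'],.07)[0].round(4))
    # model roll outline fit
    from scipy.optimize import least_squares
    a=[a for a in regions_of(p,'roll') if a['pixels'].sum()>200 and np.linalg.norm(w(p,a['pixel'],.07)[0,:2]-[.585,.185])<.03]
    if a:
        m=a[0]['pixels'];hh=[(0.006,20),(.007,26),(.023,26),(.031,21),(.036,13),(.039,3)]
        th=np.linspace(0,2*np.pi,40)
        def f(v):
            X=np.concatenate([np.c_[v[0]+r/1000*np.cos(th),v[1]+r/1000*np.sin(th),np.full(40,.05+h)] for h,r in hh])
            hu=cv2.convexHull(proj(p,X).astype(np.float32));M=cv2.moments(hu);return M['m10']/M['m00'],M['m01']/M['m00'],M['m00']
        c=np.argwhere(m)[:,::-1].mean(0)
        s=least_squares(lambda v:np.array(f(v)[:2])-c,[.585,.185],diff_step=1e-3);print(n,'fit',s.x.round(4),'area',f(s.x)[2],m.sum())
    if n=='side': cv2.imwrite('pics/s6.png',p['pixels'])
go(.5,.15,.2,7.5)
```

```text
scene [343.9, 244.2] 332 350 234 252 [0.5895 0.1967 0.07  ]
scene [402.5, 282.4] 399 411 275 287 [0.5865 0.3864 0.07  ]
scene fit [0.5892 0.1864] area 289.34605526644737 273
side [294.5, 328.8] 285 301 320 339 [0.5412 0.4049 0.07  ]
side [287.4, 236.8] 277 297 227 248 [0.5859 0.1853 0.07  ]
side fit [0.5872 0.184 ] area 399.7721961545758 367
at [ 0.433  -0.2945  0.2049] yaw -172.69 j6 -69.9 turn -0.19 shift cm [-12.45  43.19   0.49]
```

View pics/s6.png

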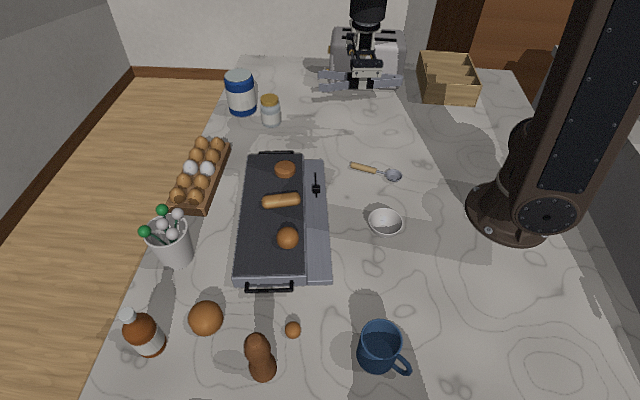

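The side view shows the tongs lifted, tips forward, with the roll on the plate at (288,237). The two camera fits put the roll at (0.588, 0.185). I'll carry the tongs over in front of it.

>>> jog_arm([
  [[-0.4,1.5,0],0,5.3],
  [[-0.8,3,0],0,5.3],
  [[-1,4.5,0],0,5.3],
  [[-1.2,4.8,0],0,5.3],
  [[-1.2,4.8,0],0,5.3],
  [[-1.2,4.8,0],0,5.3],
  [[-1.2,4.8,0],0,5.3],
  [[-1.2,4.8,0],0,5.3],
  [[-1.2,4.6,0],0,5.3],
  [[-1.1,4,0],0,5.3],
  [[-0.7,2.6,0],0,5.3],
  [[-0.3,1.4,0],0,5.3],
])

```text
time_s: 15.02
tcp_pos: [0.4882, 0.1743, 0.2048]
eef_rot: [-180.0, -0.0, -172.6]
contact_force: [-0.2, 0.1, -1.1]
gripper_width: 0.0532
gripper_force: 9.2
```

Run:
```python
from h import *
p=shot('wrist');p2=shot('side');im=p2['pixels'][130:330,180:420].copy()
s=get_state();go(.489,.172,.205,7.3,s)
T=tcpT(s)
# project expected tips centre & outlines
for x in (.1,):
    X=(T@np.array([-x,0,-.0075,1]))[:3];print('cups exp',X.round(4))
    u=proj(p2,X)[0]-[180,130];cv2.circle(im,tuple(int(v) for v in u.round()),1,(0,0,255),-1)
cv2.imwrite('pics/s7.png',np.hstack([cv2.resize(im,(400,333)),cv2.resize(p['pixels'],(400,333))]))
```

```text
at [0.4883 0.1737 0.2048] yaw -172.55 j6 -123.8 turn 0.15 shift cm [-0.04 -0.18 -0.02]
cups exp [0.5875 0.1867 0.2123]
```

View pics/s7.png

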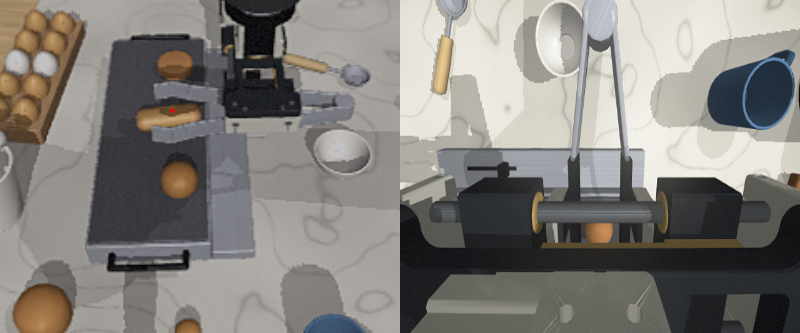

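The left panel shows the expected tip centre (red dot) midway between the actual tips. The right panel shows the roll centred between the tong arms. I'll descend, slowing near the roll.

>>> jog_arm([
  [[0,-0.17,2],0,5.3],
  [[0,0,3],0,5.3],
  [[0,0,3],0,5.3],
  [[0,0,2],0,5.3],
  [[0,0,1],0,5.3],
  [[0,0,1],0,5.3],
  [[0,0,1],0,5.3],
  [[0,0,0.7],0,5.3],
  [[0,0,0.4],0,5.3],
  [[0,0,0],0,5.3],
])

```text
time_s: 16.38
tcp_pos: [0.4888, 0.1708, 0.0638]
eef_rot: [-180.0, -0.0, -172.6]
contact_force: [0.3, 0.1, -1.6]
gripper_width: 0.0531
gripper_force: 9.2
```

Run:
```python
from h import *
go(.489,.172,.062)
p=shot('scene');p2=shot('side')
cv2.imwrite('pics/s8.png',np.hstack([cv2.resize(p2['pixels'][180:290,230:350],(400,367),interpolation=2),cv2.resize(p['pixels'][180:290,280:400],(400,367),interpolation=2)]))
```

```text
at [0.4888 0.1708 0.0638] yaw -172.63 j6 -123.6 turn 0.0 shift cm [-0.04  0.12  0.18]
```

View pics/s8.png

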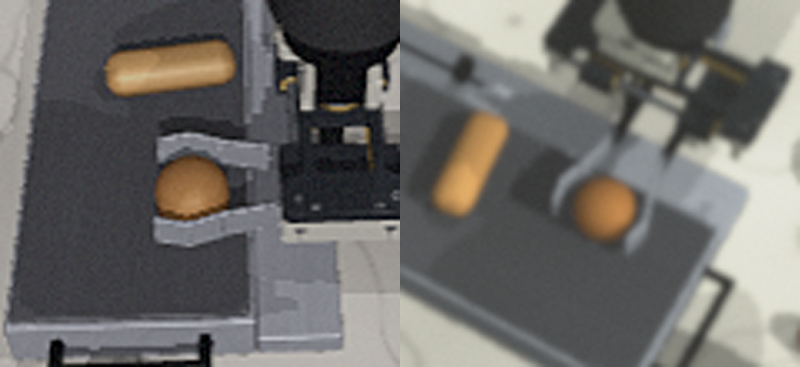

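The side panel (left) shows the roll at (192,187) nested between the tips, with clearance on both sides. The scene panel agrees. Next I'll close on it.

>>> jog_arm([
  [[0,0,0],0,5],
  [[0,0,0],0,4.7],
  [[0,0,0],0,4.4],
  [[0,0,0],0,4.1],
  [[0,0,0],0,3.9],
  [[0,0,0],0,3.9],
  [[0,0,0],0,3.9],
], newtons=25)

```text
time_s: 17.35
tcp_pos: [0.4889, 0.1708, 0.064]
eef_rot: [180.0, 0.0, -172.6]
contact_force: [0.5, -0.5, -1.1]
gripper_width: 0.0421
gripper_force: 25.0
```

Closed at 42.1 mm, exactly the expected value with the roll held. Lifting about 10.5 cm.

>>> jog_arm([
  [[0,0,-0.5],0,3.9],
  [[0,0,-1],0,3.9],
  [[0,0,-1.5],0,3.9],
  [[0,0,-2],0,3.9],
  [[0,0,-2],0,3.9],
  [[0,0,-1.5],0,3.9],
  [[0,0,-1],0,3.9],
  [[0,0,-0.7],0,3.9],
  [[0,0,-0.3],0,3.9],
  [[0,0,0],0,3.9],
  [[0,0,0],0,3.9],
  [[0,0,0],0,3.9],
])

```text
time_s: 18.85
tcp_pos: [0.4887, 0.1707, 0.1685]
eef_rot: [-180.0, -0.0, -172.6]
contact_force: [-0.8, -0.4, -0.9]
gripper_width: 0.0426
gripper_force: 25.0
```

Run:
```python
from h import *
s=get_state();T=tcpT(s);X=(T@np.array([-.1,0,-.0075,1]))[:3]
for n in ('side','scene'):
    p=shot(n);print(n,'exp',proj(p,X).round(1),[(round(a['confidence'],2),np.round(a['pixel'],1)) for a in regions_of(p,'roll')])
    print(n,'on plate',proj(p,[.588,.185,.069]).round(1))
print(s['gripper_width'],s['gripper_force'],s['tcp_pos'])
```

```text
side exp [[284.2 206.5]] [(0.74, array([284.3, 203.8])), (0.69, array([203.7, 317.1])), (0.64, array([293.1, 329.2]))]
side on plate [[286.6 236.9]]
scene exp [[341.8 222.6]] [(0.82, array([343. , 223.5])), (0.74, array([366.1, 330.8])), (0.49, array([402.9, 283.1]))]
scene on plate [[340.8 241.7]]
0.04256767201829212 24.97732311487198 [0.4886785  0.17068043 0.16853058]
```

Both cameras find the roll at the tips in the air, so it is held. I'm handing the job in.

```bash
python3 -c "
from plant import close_job
print(close_job())"
```

```text
the job is handed in; nothing more can be done
None
```

The selector is against its left end stop and the roll is held still in the tongs about 10 cm above the plate; the job is handed in, but no verdict came back.

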